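# Fish the cash-drawer key out of the gap between the counter bins

### The job

The cash-drawer key has slid into the narrow gap between the two steel counter bins. Use the orange hooked pick: feel for the key, catch the eyelet of its red fob and drag it out until the whole key lies flat on the counter in front of the gap, at least a finger's width clear of the bins. Then lay the pick back down flat on the counter, hook down as it was, well away from the bins and off the key, without disturbing the bell, the shaker or the sauce cup.

Things in the scene. Friction and masses are not known exactly. Their poses are not given: they have to be found in the camera images.
- bins: Two open steel bins, fixed (each 130 deep, 85 wide, 75 high), 22 mm gap between, open on top and at the robot's end. Origin: on the counter, middle of the gap's mouth, level with the bins' fronts; x into the gap, y left, z up. The gap's floor is the counter; a stop 40 high closes it 87 mm behind the mouth. The bins reach 96 mm to either side.
- key_eye (a point): Centre of the key's square eyelet (9.5 x 9.5 mm, right through), 3 mm above the counter. The key lies flat, 60 mm long, 25 to 56 g: red plastic fob 40 long x 18 wide (x = -10 to +30 mm), 6 thick round the eyelet, 16 thick from x = +7 mm on; brass blade, tip at x = -30 mm. x runs along the key, away from the blade, which points to the mouth at the start; z up.
- key_tip (a point): Tip of the key's brass blade, 3 mm above the counter, same axes as the eyelet's. The blade is 20 long, 8 wide, underside 1 mm and top 5 mm above the counter. The key's far end starts 1 to 3 mm from the gap's stop, so the peg has no room behind it; pushed lightly, the key slides back to the stop.
- pick_grip (a point): Centre of the orange handle (70 long in x, 18 wide in y, 34 high in z; underside 17 mm below) of the hooked pick, 170 g, lying hook down on the counter. Grasp it across its width from above. x points to the hook, z up.
- pick_tube (a point): Front end of the pick's 10 mm thick tube, 75 mm ahead of the handle's centre and 24 mm above the counter. A 6.4 mm rod runs on to a straight round peg, 5 mm thick, pointing down, tip level with the handle's underside. The rod was left pulled out by an unknown amount: peg axis 110 to 148 mm ahead of the handle's centre, found by touch or sight. Only 25 N or more along it makes the rod slide.
- bell: Steel counter bell, 76 mm across, 49 high, loose, bystander; origin at the centre of its underside.
- shaker: Glass shaker with steel cap, 38 mm across, 64 high, loose, bystander; origin at the centre of its underside.
- saucecup: White sauce cup, 68 mm across, 40 high, loose, bystander; origin at the centre of its underside.
Not all that is in view belongs to the job. There is more than one size of the bins; the job needs the larger.

How it is judged:
By the outcome, as a careful person would: the job done as asked, in the order asked, and still so for the second after the job is handed in, with the robot touching nothing.
It also fails if it takes over 58 s, if anything falls off the work surface, if the arm or the gripper's body presses on something with over 40 N, if the wrist force passes 120 N, or if a joint passes its speed limit or range.

### The arm

A 6-joint arm with a two-finger parallel gripper is mounted at the origin on the work surface. World frame = base frame: x ahead of the robot, y to its left, z up, the work surface at z = 0. Lengths are in m, angles in rad, forces in N, time in s.
With the tool pointing down it reaches from about 0.25 to 0.725 m from the base axis. Payload 9.7 kg.
Tool frame: the origin (TCP) lies midway between the tips of the shut fingers; the grasp point (between the pads) lies 19 mm behind it; z points along the fingers, y is the direction in which the jaws open and shut (so a half turn about z gives the same grasp; the last joint's range is limited). The gripper opens to 85 mm and grips with 20 to 120 N. Pads are 22 mm wide; open, the fingers measure 114 mm over their backs; the gripper's body (76 mm by 85 mm) begins 54 mm behind the grasp point. The pads swing forward as they close: fully open they stand 13 mm farther back than shut.
Start: joints at [1.334, 0.087, 0.176, 1.66, 0, 1.571], TCP at [0.129, 0.535, 0.231] pointing down, gripper open.
Joint ranges: [-3.13, 3.13], [-0.85, 1.81], [-1.15, 1.24], [-2.2, 2.28], [-1.44, 1.52], [-3.14, 3.14]. Speed limits (rad/s): [2.22, 2.22, 2.57, 3.14, 3.14, 3.14].

### API

Orientations are given as a unit quaternion [x, y, z, w].
In Python, from bench import arm gives the robot as it stands.
- The arm moves only by the shell command python3 -m pendant 'ROWS' [FORCE]. ROWS is JSON, a list of rows, each a list of 3 entries, a list of its own where there are three numbers: the shift along the tool's x, y, z in mm, then the turn, a rotation vector about the tool's x, y, z in degrees, then the opening in per cent of the stroke, from 0 (shut) to 100 (fully open). In form: [[[tx, ty, tz], [ax, ay, az], claw], ...]. A call has 1 to 20 rows; each row is the pose to reach, as a shift and turn from the pose commanded when the call began, along the tool's axes at that moment; what a row does not reach only later rows make up. A row lasts 1/12 s, in which the tool goes at most 41.7 mm and 7.16 degrees, less where a joint would pass 70% of its speed; a pose out of reach is approached as far as the arm can. A call with a gripper value outside its range is refused whole. The fingers move at their own pace and stop on an object; FORCE is the grip in N (left out, the last holds). Time passes only in rows, so rows that repeat a pose let the fingers close. It gives the time, the measured TCP pose, the force and the opening at its end, in the units of the state.
- arm.get_state(): the state, without advancing time (a new reading comes with each control period).
- arm.get_image(name): name is "side" or "top"; returns a dict with "color" (384x512x3 uint8, red, green, blue), "K" (3x3 intrinsics, pixels), "view" (4x4, takes a point from world to camera coordinates). Camera axes: x right, y down, z forward; pixel columns grow to the right and rows downward; lengths in m; the calibration is good to about 2 mm. A picture is of the moment at which its call begins. There is no depth.
- arm.finish_job(): hands the job in, once; it reports no verdict.
The state is a dict: "time": time; "joints": joint angles; "qd": joint speeds; "effort": joint torques, N m; "tcp_pos": TCP position; "orientation": TCP orientation; "ft_force": force on the tool from outside, world axes, zero at the start; "torque": the same for the moment, N m; "finger_gap": finger opening in m.
Only numpy, scipy, OpenCV 4.12 (cv2) and the standard library are available. Lean on these libraries where they do the work, as an engineer would, in place of code of your own. Each camera call takes 0.05 s, during which the arm holds its last target.

## Working session

There is one attempt and no reset: what is moved stays moved. The work goes in short steps, Python scripts to look and compute and a shell command to move; the robot and the scene stay as the last step left them, time stands still between calls to the robot, and variables do not carry over. Pictures are saved under pics/ and viewed, and the job is handed in when it is done.

```bash
ls; mkdir -p pics
python3 - <<'E'
from bench import arm
import cv2,numpy as np
s=arm.get_state();print(s)
for n in("side","top"):
    i=arm.get_image(n);cv2.imwrite(f"pics/{n}0.png",i["color"][:,:,::-1]);np.savez(f"{n}0.npz",**i);print(n,i["K"],i["view"])
E
```

```text
pics
{'time': 0.0, 'joints': array([ 1.33400346e+00,  8.74319870e-02,  1.75135977e-01,  1.65977333e+00,
       -2.06563636e-05,  1.57077836e+00]), 'qd': array([ 5.68225042e-04,  7.77215861e-04, -1.72710591e-04, -5.04925885e-04,
       -2.25771803e-04, -1.24558948e-05]), 'effort': array([ 2.56530820e-04, -5.20391142e+01,  4.64804471e+01,  1.62470917e-02,
        1.49394396e-05, -2.96228876e-06]), 'tcp_pos': array([0.12897671, 0.53443798, 0.23059944]), 'orientation': array([ 1.18111068e-01,  9.93000186e-01, -6.33271910e-04, -6.49342090e-05]), 'ft_force': array([ 0.00162102, -0.51111209,  1.3129413 ]), 'torque': array([-0.01936998,  0.00127841,  0.01757113]), 'finger_gap': 0.0855619098789768}
side [[442.02685629   0.         250.81970428]
 [  0.         442.02685629 188.66580601]
 [  0.           0.           1.        ]] [[-0.93592494 -0.3521222  -0.00737972  0.53072733]
 [-0.24507546  0.66616201 -0.70439066  0.16580589]
 [ 0.25294768 -0.6574482  -0.70977415  1.04320852]
 [ 0.          0.          0.          1.        ]]
top [[416.39029424   0.         257.0978017 ]
 [  0.         416.39029424 191.74555665]
 [  0.           0.           1.        ]] [[-1.91420372e-03 -9.99819716e-01  1.88910392e-02 -9.21002289e-03]
 [-9.89447290e-01 -8.43286479e-04 -1.44890819e-01  5.64370586e-01]
 [ 1.44880628e-01 -1.89690381e-02 -9.89267294e-01  1.12791932e+00]
 [ 0.00000000e+00  0.00000000e+00  0.00000000e+00  1.00000000e+00]]
```

View pics/side0.png

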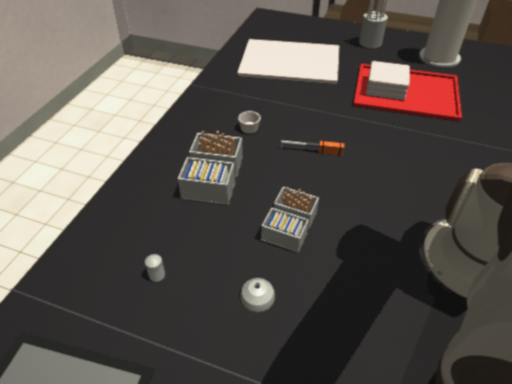

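View pics/top0.png

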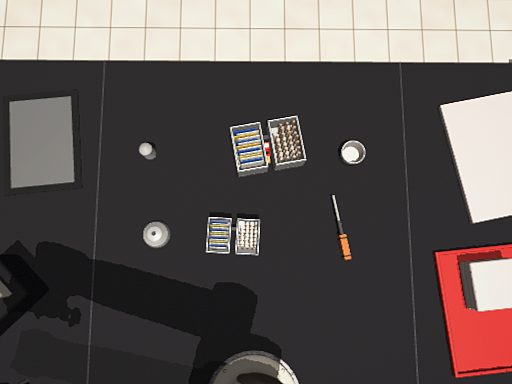

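Side view: bins at about (210,165), the decoy at about (290,215), and the pick at about (315,147). Top view: large bins at about (268,147) with red in the gap at (267,150), the pick from (334,196) to (347,258), bell (156,234), shaker (147,150) and cup (352,152). I'll zoom in on these.

```bash
cat > h.py <<'E'
import numpy as np,cv2
def ray(i,u,v,z):
    K,V=i["K"],i["view"];R=V[:3,:3];t=V[:3,3]
    c=-R.T@t;d=R.T@np.linalg.inv(K)@np.array([u,v,1.]);return c+d*(z-c[2])/d[2]
def proj(i,p):
    p=i["view"][:3,:3]@np.asarray(p)+i["view"][:3,3];q=i["K"]@p;return q[:2]/q[2]
def crop(i,x0,y0,x1,y1,s,fn):
    c=i["color"][y0:y1,x0:x1,::-1];cv2.imwrite(fn,cv2.resize(c,None,fx=s,fy=s,interpolation=cv2.INTER_CUBIC))
E
python3 - <<'E'
from h import *
i=np.load("top0.npz");crop(i,220,105,320,180,8,"pics/c1.png");crop(i,310,185,370,270,7,"pics/c2.png")
i=np.load("side0.npz");crop(i,270,125,360,170,8,"pics/c3.png");crop(i,170,120,250,210,6,"pics/c4.png")
E
```

```text
(no output)
```

View pics/c1.png

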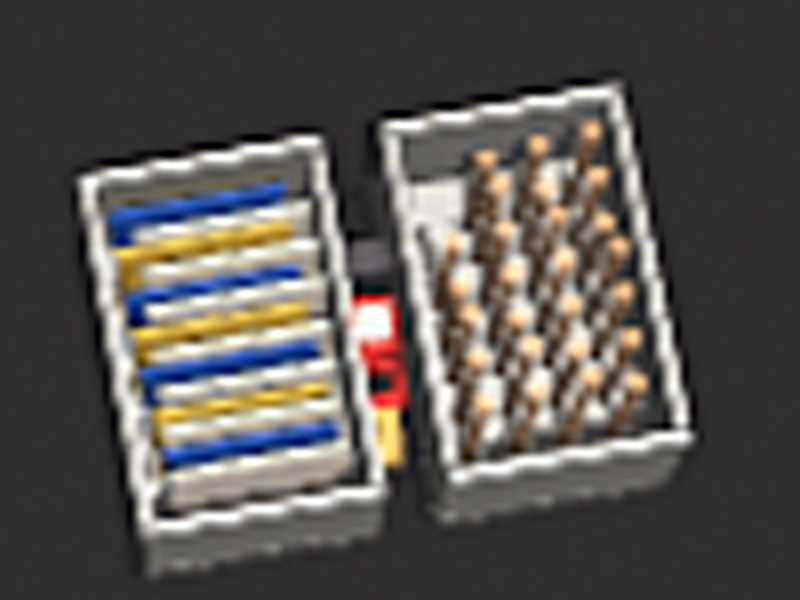

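View pics/c2.png

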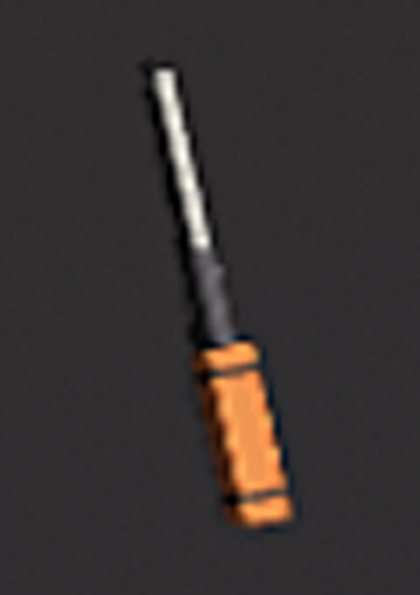

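View pics/c3.png

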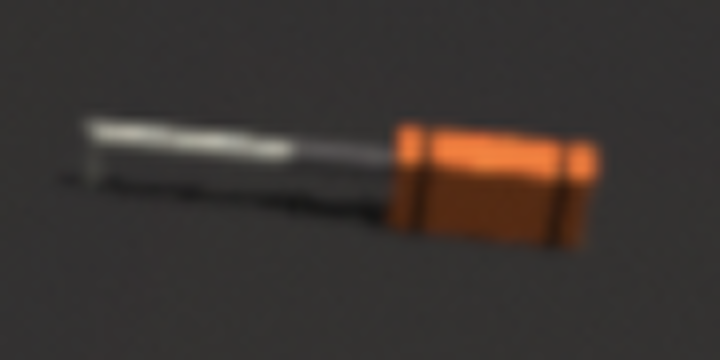

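View pics/c4.png

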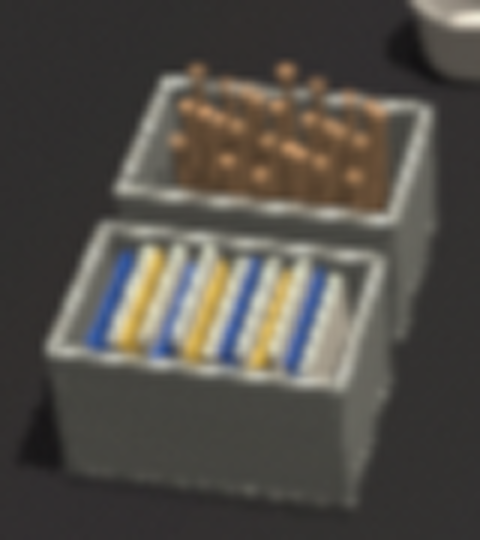

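```bash
cat > fit.py <<'E'
from h import *
from scipy.optimize import least_squares
T=np.load("top0.npz");S=np.load("side0.npz")
def pts(l,s,ox,oy): return [((u+.5)/s-.5+ox,(v+.5)/s-.5+oy) for u,v in l]
def fit(obs,x0):
    def f(p):
        c,s=np.cos(p[2]),np.sin(p[2]);r=[]
        for cam,uv,(x,y,z) in obs:
            if callable(x): x=x(p)
            r+=list(proj(cam,[p[0]+c*x-s*y,p[1]+s*x+c*y,z])-uv)
        return r
    o=least_squares(f,x0,loss='soft_l1');print(np.round(o.x,4),np.round(np.reshape(f(o.x),(-1,2)),1).tolist());return o.x
if __name__=="__main__":
    m=.001
    P=[(130,96),(130,11),(0,96),(0,11),(130,-11),(130,-96),(0,-11),(0,-96)]
    a=pts([(83,183),(320,140),(148,525),(382,490),(384,128),(620,88),(450,482),(690,438)],8,220,105)
    b=pts([(52,352),(106,226),(344,383),(380,256),(120,190),(170,80),(395,218),(430,108)],6,170,120)
    ot=[(T,u,(x*m,y*m,.075)) for u,(x,y) in zip(a,P)];os=[(S,u,(x*m,y*m,.075)) for u,(x,y) in zip(b,P)]
    x0=[.45,0,.1]
    for o in(ot,os,ot+os): B=fit(o,x0)
    print("bins",B,np.degrees(B[2]))
    # pick
    a=pts([(208,358),(258,345),(240,525),(292,518)],7,310,185);P=[(35,9),(35,-9),(-35,9),(-35,-9)]
    ot=[(T,u,(x*m,y*m,.034)) for u,(x,y) in zip(a,P)]+[(T,pts([(205,248)],7,310,185)[0],(.075,0,.027)),(T,pts([(165,72)],7,310,185)[0],(lambda p:p[3]+.003,0,.027))]
    # side: handle top: right image=-x(back), near = +y
    b=pts([(395,165),(400,125),(582,182),(598,143)],8,270,125)
    os=[(S,u,(x*m,y*m,.034)) for u,(x,y) in zip(b,P)]+[(S,pts([(293,150)],8,270,125)[0],(.075,0,.024)),(S,pts([(87,128)],8,270,125)[0],(lambda p:p[3]+.003,0,.024))]
    for o in(ot,os,ot+os): Q=fit(o,[.35,-.2,.1,.13])
    print("pick",Q,np.degrees(Q[2]))
    c,s=np.cos(B[2]),np.sin(B[2])
    def inb(p): d=p[:2]-B[:2];return np.round([c*d[0]+s*d[1],-s*d[0]+c*d[1]],4)
    for n,u,z in[("tip",(393,467),.005),("blade/fob",(388,408),.006),("eyelet",(380,383),.006),("white",(372,320),.016),("stop",(372,255),.04),("redend",(370,297),.016)]:
        p=ray(T,*pts([u],8,220,105)[0],z);print(n,np.round(p,4),inb(p))
    for n,u,v,z in[("bell",156,234,.03),("shaker",147,150,.05),("cup",352,152,.04)]:print(n,np.round(ray(T,u,v,z),3))
E
python3 fit.py
```

```text
[ 0.632  -0.0498  0.1757] [[-0.3, -1.0], [0.1, -0.6], [-0.5, 1.4], [0.7, 0.5], [-0.2, -0.4], [0.1, -0.4], [0.0, 0.2], [0.3, 0.5]]
[ 0.6329 -0.0549  0.1823] [[-0.5, -0.1], [-0.3, -0.6], [0.3, 0.7], [1.1, -0.2], [-0.4, 0.2], [-0.7, -0.5], [0.2, 0.8], [0.4, -0.4]]
[ 0.632  -0.0515  0.1788] [[0.1, -0.9], [0.5, -0.6], [0.1, 1.5], [1.3, 0.6], [0.2, -0.4], [0.5, -0.5], [0.6, 0.2], [0.8, 0.4], [-0.8, 0.7], [-0.5, 0.1], [-0.0, 1.7], [0.9, 0.7], [-0.6, 0.9], [-0.7, 0.2], [0.1, 1.6], [0.4, 0.4]]
bins [ 0.63198661 -0.05149031  0.17881784] 10.24550726324418
[ 0.411  -0.2544  0.1841  0.1464] [[0.0, -0.8], [-0.8, -0.1], [0.8, 0.3], [-0.3, 0.1], [0.0, 0.5], [0.2, -0.0]]
[ 0.4121 -0.2588  0.1695  0.1471] [[0.2, -0.9], [0.1, 0.2], [1.1, -0.3], [-0.7, 0.7], [-0.6, 0.1], [0.0, -0.0]]
[ 0.4113 -0.2555  0.1807  0.1465] [[0.5, -0.9], [-0.4, -0.2], [1.2, 0.2], [0.1, -0.0], [0.5, 0.3], [0.7, -0.3], [0.2, -0.1], [0.1, 1.1], [1.1, 0.4], [-0.7, 1.4], [-0.7, 1.0], [0.0, 1.1]]
pick [ 0.41131328 -0.25546816  0.18071406  0.14652161] 10.354152842741838
tip [ 0.6549 -0.0443  0.005 ] [0.0238 0.003 ]
blade/fob [ 0.6768 -0.0425  0.006 ] [0.0457 0.0008]
eyelet [ 0.6861 -0.0397  0.006 ] [0.0554 0.002 ]
white [ 0.7073 -0.0364  0.016 ] [0.0767 0.0014]
stop [ 0.7249 -0.0356  0.04  ] [ 0.0942 -0.0008]
redend [ 0.7159 -0.0357  0.016 ] [0.0854 0.0006]
bell [0.447 0.272 0.03 ]
shaker [0.682 0.3   0.05 ]
cup [ 0.68  -0.282  0.04 ]
```

```bash
cat > d.py <<'E'
import sys,numpy as np
from bench import arm
from scipy.spatial.transform import Rotation as R
s=arm.get_state()
if len(sys.argv)>4:
    x,y,z,yaw=map(float,sys.argv[1:5])
    A=R.from_quat(s["orientation"]);G=R.from_euler('z',yaw,degrees=True)*R.from_euler('x',180,degrees=True)
    print("shift",np.round(A.inv().apply(np.array([x,y,z])-s["tcp_pos"])*1000,1),"turn",np.round(np.degrees((A.inv()*G).as_rotvec()),2))
A=R.from_quat(s["orientation"]).as_matrix()
print("t",round(s["time"],2),"tcp",np.round(s["tcp_pos"],4),"xyaw",round(np.degrees(np.arctan2(A[1,0],A[0,0])),2),"zax",np.round(A[:,2],4),"F",np.round(s["ft_force"],2),"M",np.round(s["torque"],2),"gap",round(s["finger_gap"],4),"q",np.round(s["joints"],2))
E
python3 d.py 0.4113 -0.2555 0.12 190.35
```

```text
shift [-459.8 -701.6  111.5] turn [-7.000e-02 -1.000e-02 -2.392e+01]
t 0.1 tcp [0.129  0.5345 0.2307] xyaw 166.43 zax [-3.0e-04 -1.1e-03 -1.0e+00] F [ 0.17 -1.02 -0.11] M [-0.05  0.03 -0.06] gap 0.0854 q [ 1.33  0.09  0.18  1.66 -0.    1.57]
```

```bash
python3 -m pendant '[[[-230,-351,30],[0,0,-12],60],[[-230,-351,30],[0,0,-12],60],[[-230,-351,30],[0,0,-12],60],[[-230,-351,30],[0,0,-12],60],[[-230,-351,30],[0,0,-12],60],[[-460,-702,111],[0,0,-24],60],[[-460,-702,111],[0,0,-24],60],[[-460,-702,111],[0,0,-24],60],[[-460,-702,111],[0,0,-24],60],[[-460,-702,111],[0,0,-24],60],[[-460,-702,111],[0,0,-24],60],[[-460,-702,111],[0,0,-24],60],[[-460,-702,111],[0,0,-24],60],[[-460,-702,111],[0,0,-24],60],[[-460,-702,111],[0,0,-24],60],[[-460,-702,111],[0,0,-24],60],[[-460,-702,111],[0,0,-24],60],[[-460,-702,111],[0,0,-24],60],[[-460,-702,111],[0,0,-24],60],[[-460,-702,111],[0,0,-24],60]]' 60; python3 d.py .4113 -.2555 .06 190.35
```

```text
time: 1.77
tcp_pos: [0.4025, -0.2331, 0.1237]
orientation: [-0.09, 0.996, 0.0, -0.0]
ft_force: [0.2, 1.2, -0.1]
finger_gap: 0.051
shift [ -4.6 -23.7  63.7] turn [ 0.01 -0.    0.03]
t 1.77 tcp [ 0.4025 -0.2331  0.1237] xyaw -169.62 zax [-1.e-04  2.e-04 -1.e+00] F [ 0.23  1.24 -0.12] M [ 0.08 -0.   -0.04] gap 0.051 q [-0.52 -0.13 -0.24  1.46  0.   -0.71]
```

```bash
python3 -m pendant '[[[-4,-23,40],[0,0,0],60],[[-4,-23,60],[0,0,0],60],[[-4,-23,60],[0,0,0],60],[[-4,-23,60],[0,0,0],60]]'; python3 d.py .4113 -.2555 .005 190.35
python3 - <<'E'
from bench import arm
from h import *
for n in("top","side"):
    i=arm.get_image(n);np.savez(n+"1.npz",**i)
    u,v=map(int,proj(i,[.43,-.25,.03]));crop(i,max(u-60,0),max(v-50,0),u+60,v+50,6,f"pics/{n}1.png");print(u,v)
E
```

```text
time: 2.1
tcp_pos: [0.4096, -0.252, 0.0634]
orientation: [-0.091, 0.996, 0.001, -0.001]
ft_force: [-0.5, 0.5, 1.9]
finger_gap: 0.051
shift [-1.2 -3.9 58.4] turn [ 0.14 -0.15  0.05]
t 2.1 tcp [ 0.4096 -0.252   0.0634] xyaw -169.6 zax [-0.003  0.002 -1.   ] F [-0.54  0.52  1.94] M [-0.02  0.   -0.04] gap 0.051 q [-0.55 -0.07 -0.31  1.34  0.   -0.73]
343 239
324 145
```

View pics/side1.png

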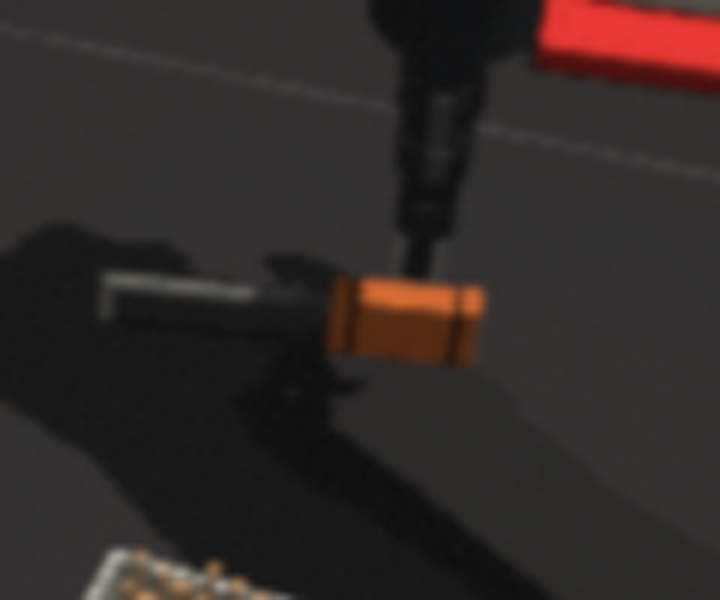

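View pics/top1.png

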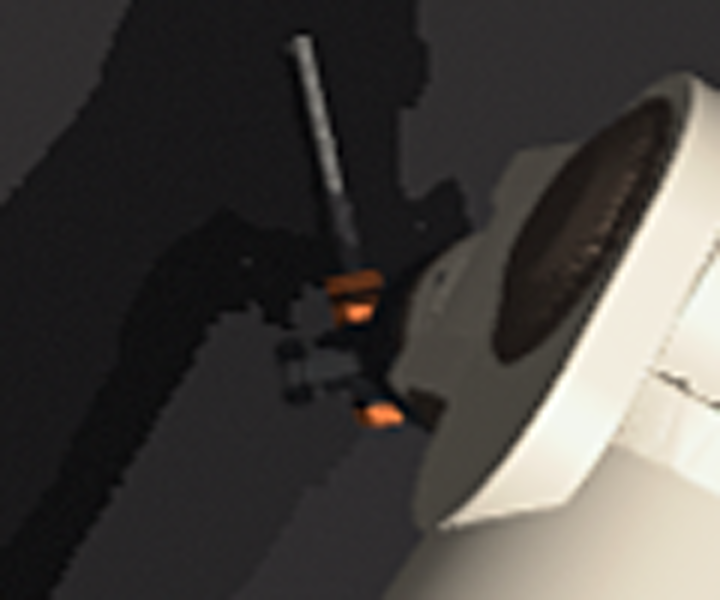

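The gripper sits over the handle and is lined up with it. In the side crop the handle is at about (405,320) with the finger above it. Descending.

```bash
python3 -m pendant '[[[-1,-2,25],[0,0,0],60],[[-1,-2,45],[0,0,0],60],[[-1,-2,55],[0,0,0],60],[[-1,-2,55],[0,0,0],60],[[-1,-2,55],[0,0,0],60]]'; python3 d.py .4113 -.2555 .005 190.35
```

```text
time: 2.62
tcp_pos: [0.4125, -0.2542, 0.0107]
orientation: [-0.091, 0.996, -0.0, 0.0]
ft_force: [-0.4, 0.4, -0.1]
finger_gap: 0.0514
shift [ 1.4 -1.   5.7] turn [-0.04  0.05  0.13]
t 2.62 tcp [ 0.4125 -0.2542  0.0107] xyaw -169.52 zax [ 1.e-03 -6.e-04 -1.e+00] F [-0.41  0.41 -0.07] M [-0.04 -0.02 -0.02] gap 0.0514 q [-0.55 -0.04 -0.38  1.23  0.   -0.74]
```

```bash
python3 -m pendant '[[[1,-1,5],[0,0,0],60],[[1,-1,5],[0,0,0],60],[[1,-1,5],[0,0,0],60]]'; python3 d.py; python3 -m pendant '[[[1,-1,0],[0,0,0],18],[[1,-1,0],[0,0,0],10],[[1,-1,0],[0,0,0],10],[[1,-1,0],[0,0,0],10],[[1,-1,0],[0,0,0],10],[[1,-1,0],[0,0,0],10],[[1,-1,0],[0,0,0],10]]' 100; python3 d.py
```

```text
time: 2.87
tcp_pos: [0.4116, -0.2558, 0.005]
orientation: [-0.091, 0.996, -0.0, 0.0]
ft_force: [-0.3, -0.4, -0.1]
finger_gap: 0.0513
t 2.87 tcp [ 0.4116 -0.2558  0.005 ] xyaw -169.57 zax [ 8.e-04 -5.e-04 -1.e+00] F [-0.28 -0.43 -0.1 ] M [0.06 0.01 0.04] gap 0.0513 q [-0.56 -0.04 -0.39  1.22 -0.   -0.74]
time: 3.45
tcp_pos: [0.4107, -0.257, 0.0048]
orientation: [-0.091, 0.996, -0.0, 0.0]
ft_force: [-0.7, 0.2, 5.7]
finger_gap: 0.0163
t 3.45 tcp [ 0.4107 -0.257   0.0048] xyaw -169.57 zax [ 5.e-04 -5.e-04 -1.e+00] F [-0.71  0.22  5.68] M [ 0.04  0.26 -0.01] gap 0.0163 q [-0.56 -0.04 -0.39  1.22 -0.   -0.74]
```

```bash
python3 -m pendant '[[[0,0,-15],[0,0,0],10],[[0,0,-40],[0,0,0],10],[[0,0,-40],[0,0,0],10]]'; python3 d.py .4696 -.0808 .045 190.25
```

```text
time: 3.7
tcp_pos: [0.4119, -0.2576, 0.0479]
orientation: [-0.091, 0.996, -0.001, 0.002]
ft_force: [1.9, -0.3, -0.4]
finger_gap: 0.0163
shift [-88.8 163.4   2.7] turn [-0.17  0.18  0.18]
t 3.7 tcp [ 0.4119 -0.2576  0.0479] xyaw -169.57 zax [ 0.0037 -0.0023 -1.    ] F [ 1.9  -0.34 -0.38] M [-0.03 -0.08  0.06] gap 0.0163 q [-0.56 -0.06 -0.33  1.3   0.   -0.74]
```

```bash
python3 -m pendant '[[[-20,40,0],[0,0,0],10],[[-40,80,0],[0,0,0],10],[[-60,120,0],[0,0,0],10],[[-89,163,2],[0,0,0],10],[[-89,163,2],[0,0,0],10],[[-89,163,2],[0,0,0],10],[[-89,163,2],[0,0,0],10]]'; python3 d.py .4696 -.0808 .045 190.25
python3 - <<'E'
from bench import arm
from h import *
for n in("top","side"):
    i=arm.get_image(n);np.savez(n+"2.npz",**i)
    u,v=map(int,proj(i,[.58,-.06,.05]));crop(i,max(u-65,0),max(v-50,0),u+65,v+50,6,f"pics/{n}2.png");print(max(u-65,0),max(v-50,0))
E
```

```text
time: 4.28
tcp_pos: [0.4683, -0.0793, 0.0416]
orientation: [-0.092, 0.996, 0.0, -0.001]
ft_force: [0.6, 0.4, -1.6]
finger_gap: 0.0166
shift [-1.  -1.7 -3.4] turn [ 0.01 -0.06  0.33]
t 4.28 tcp [ 0.4683 -0.0793  0.0416] xyaw -169.42 zax [-0.0011  0.     -1.    ] F [ 0.6   0.43 -1.59] M [-0.02  0.07  0.03] gap 0.0166 q [-0.17 -0.08 -0.36  1.29 -0.   -0.35]
210 135
189 119
```

View pics/side2.png

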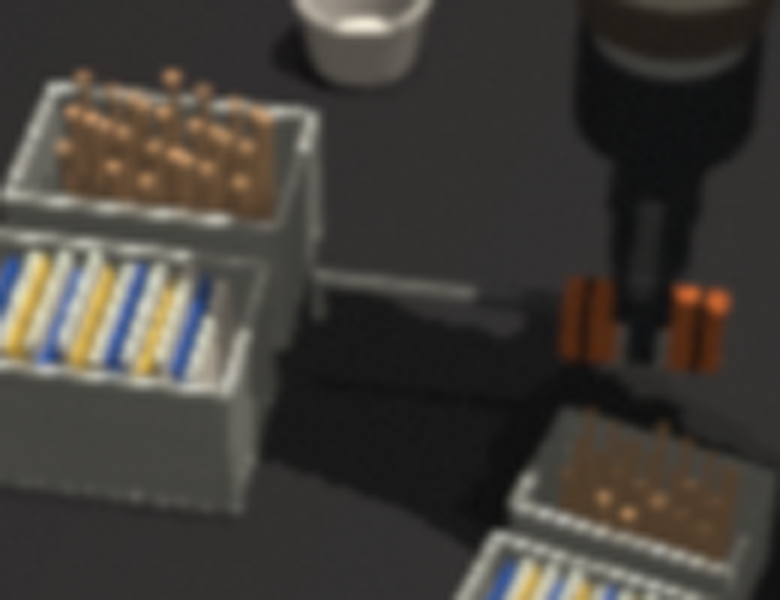

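View pics/top2.png

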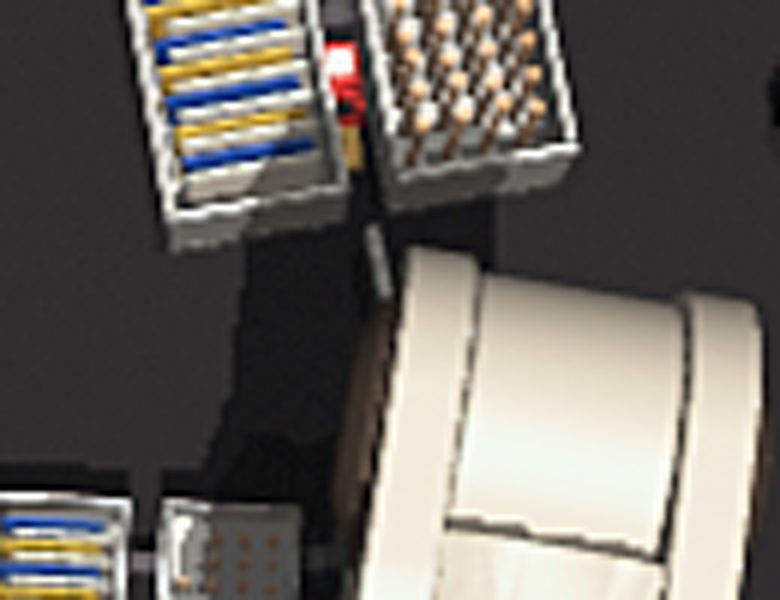

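Side: rod end at (320,275), handle centre at about (645,325). Top: rod end at (374,226), gap between rim corners (345,187) and (385,205).

Run:
```python
from h import *
T=np.load("top2.npz");S=np.load("side2.npz")
def px(u,v,ox,oy,s=6): return (u+.5)/s-.5+ox,(v+.5)/s-.5+oy
B=np.array([.632,-.0515,.1788]);c,s=np.cos(B[2]),np.sin(B[2])
def inb(p): d=p[:2]-B[:2];return np.round([c*d[0]+s*d[1],-s*d[0]+c*d[1]],4)
for n,im,u,v,o,z in [("rodtipT",T,374,226,(210,135),.062),("rodlowT",T,386,293,(210,135),.064),("Lcorner",T,345,187,(210,135),.075),("Rcorner",T,386,206,(210,135),.075),("bladeTip",T,352,168,(210,135),.005),("rodtipS",S,318,277,(189,119),.061),("rodbackS",S,474,293,(189,119),.061),("pegbotS",S,318,315,(189,119),.0368)]:
    p=ray(im,*px(u,v,*o),z);print(n,np.round(p,4),inb(p))
print("tcp",inb(np.array([.4683,-.0793])))
```

```text
rodtipT [ 0.6161 -0.0504  0.062 ] [-0.0155  0.0039]
rodlowT [ 0.5843 -0.0556  0.064 ] [-0.0476  0.0045]
Lcorner [ 0.6317 -0.0365  0.075 ] [0.0024 0.0148]
Rcorner [ 0.6229 -0.0552  0.075 ] [-0.0096 -0.0021]
bladeTip [ 0.656 -0.043  0.005] [0.0251 0.0041]
rodtipS [ 0.614  -0.0553  0.061 ] [-0.0184 -0.0005]
rodbackS [ 0.5447 -0.0694  0.061 ] [-0.0891 -0.0021]
pegbotS [ 0.6148 -0.056   0.0368] [-0.0177 -0.0014]
tcp [-0.166   0.0018]
```

Run:
```python
from h import *
T=np.load("top0.npz")
B=np.array([.632,-.0498,.1757]);c,s=np.cos(B[2]),np.sin(B[2])
def inb(p): d=p[:2]-B[:2];return np.round(1000*np.array([c*d[0]+s*d[1],-s*d[0]+c*d[1]]),1)
for n,u,v,z in [("eyeR",408,390,.006),("eyeC",383,382,.006),("fobR",400,320,.016),("tipL",380,464,.005),("tipR",404,466,.005),("bladebaseL",372,410,.005),("bladebaseR",400,408,.005)]:
    print(n,inb(ray(T,(u+.5)/8-.5+220,(v+.5)/8-.5+105,z)))
print(-T["view"][:3,:3].T@T["view"][:3,3])
# rectified metric view of z=.006 plane, gap region, 0.1mm... 8px/mm
x=np.linspace(.10,-.01,660);y=np.linspace(.03,-.03,360)
X,Y=np.meshgrid(x,y,indexing='ij');P=np.stack([B[0]+c*X-s*Y,B[1]+s*X+c*Y,0*X+.006])
q=np.einsum('ij,jkl->ikl',T["K"]@T["view"][:3,:3],P)+(T["K"]@T["view"][:3,3])[:,None,None]
m=(q[:2]/q[2]).astype(np.float32)
cv2.imwrite("pics/rect.png",cv2.remap(T["color"][:,:,::-1].copy(),m[0],m[1],cv2.INTER_CUBIC))
```

```text
eyeR [50.7 -9.1]
eyeC [55.3 -0.6]
fobR [ 74.7 -10.1]
tipL [25.4  5.9]
tipR [23.2 -2.6]
bladebaseL [45.8  5.1]
bladebaseR [44.8 -5.1]
[0.39498366 0.01266311 1.1977598 ]
```

View pics/rect.png

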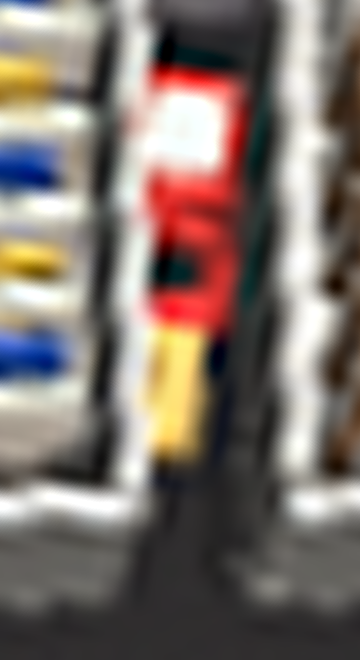

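The key looks centred in the gap, with the eyelet at about 55 mm. I'll go in with the peg 10 mm up and feel for the step.

```bash
python3 -m pendant '[[[0,-1.5,14],[0,0,0.3],10],[[0,-1.5,27],[0,0,0.3],10],[[-10,-1.5,27],[0,0,0.3],10],[[-25,-1.5,27],[0,0,0.3],10],[[-40,-1.5,27],[0,0,0.3],10],[[-55,-1.5,27],[0,0,0.3],10],[[-62,-1.5,27],[0,0,0.3],10],[[-62,-1.5,27],[0,0,0.3],10],[[-62,-1.5,27],[0,0,0.3],10]]'; python3 d.py
python3 - <<'E'
from bench import arm
from h import *
i=arm.get_image("top");np.savez("top3.npz",**i)
crop(i,240,115,310,185,8,"pics/top3.png")
E
```

```text
time: 5.13
tcp_pos: [0.5296, -0.071, 0.0153]
orientation: [-0.088, 0.996, 0.0, -0.0]
ft_force: [-0.5, 0.5, -1.4]
finger_gap: 0.0165
t 5.13 tcp [ 0.5296 -0.071   0.0153] xyaw -169.9 zax [-7.e-04  0.e+00 -1.e+00] F [-0.54  0.49 -1.38] M [0.01 0.06 0.02] gap 0.0165 q [-0.13  0.08 -0.25  1.24 -0.   -0.31]
```

View pics/top3.png

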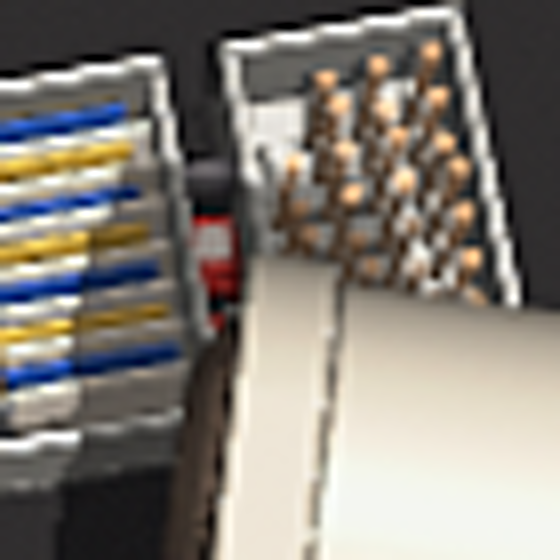

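```bash
python3 -m pendant '[[[0,1.2,0],[0,0,-0.2],10],[[0,1.2,0],[0,0,-0.2],10],[[0,1.2,0],[0,0,-0.2],10],[[0,1.2,0],[0,0,-0.2],10]]'; python3 d.py;  python3 -m pendant '[[[-3,0,0],[0,0,0],10],[[-6,0,0],[0,0,0],10],[[-8,0,0],[0,0,0],10],[[-10,0,0],[0,0,0],10],[[-10,0,0],[0,0,0],10],[[-10,0,0],[0,0,0],10]]';python3 d.py
```

```text
time: 5.52
tcp_pos: [0.5293, -0.0694, 0.0155]
orientation: [-0.09, 0.996, -0.0, 0.0]
ft_force: [0.6, -0.7, -1.6]
finger_gap: 0.0166
t 5.52 tcp [ 0.5293 -0.0694  0.0155] xyaw -169.67 zax [ 2.e-04 -1.e-04 -1.e+00] F [ 0.57 -0.66 -1.6 ] M [0.   0.04 0.04] gap 0.0166 q [-0.13  0.07 -0.26  1.24 -0.   -0.31]
time: 6.02
tcp_pos: [0.5394, -0.0675, 0.0152]
orientation: [-0.09, 0.996, 0.0, -0.0]
ft_force: [0.5, -0.3, -1.3]
finger_gap: 0.0162
t 6.02 tcp [ 0.5394 -0.0675  0.0152] xyaw -169.66 zax [-3.e-04  0.e+00 -1.e+00] F [ 0.46 -0.33 -1.26] M [-0.03  0.06 -0.05] gap 0.0162 q [-0.12  0.1  -0.23  1.24 -0.   -0.31]
```

```bash
python3 -m pendant '[[[-2,0,0],[0,0,0],10],[[-4,0,0],[0,0,0],10],[[-5,0,0],[0,0,0],10],[[-5,0,0],[0,0,0],10]]';python3 d.py; for k in 1;do python3 -m pendant '[[[-1,0,0],[0,0,0],10],[[-2,0,0],[0,0,0],10],[[-2,0,0],[0,0,0],10]]';python3 d.py;done
```

```text
time: 6.35
tcp_pos: [0.5445, -0.0667, 0.0153]
orientation: [-0.09, 0.996, -0.0, 0.0]
ft_force: [0.2, 0.9, -1.8]
finger_gap: 0.0164
t 6.35 tcp [ 0.5445 -0.0667  0.0153] xyaw -169.67 zax [ 1.e-04 -0.e+00 -1.e+00] F [ 0.22  0.87 -1.8 ] M [ 0.05  0.07 -0.07] gap 0.0164 q [-0.12  0.11 -0.22  1.24 -0.   -0.3 ]
time: 6.6
tcp_pos: [0.5464, -0.0663, 0.0153]
orientation: [-0.09, 0.996, 0.0, -0.0]
ft_force: [0.3, -0.6, -2.2]
finger_gap: 0.0166
t 6.6 tcp [ 0.5464 -0.0663  0.0153] xyaw -169.67 zax [-0.  0. -1.] F [ 0.3  -0.6  -2.22] M [-0.03  0.03 -0.02] gap 0.0166 q [-0.12  0.11 -0.21  1.24 -0.   -0.3 ]
```

```bash
python3 -m pendant '[[[-1,0,0],[0,0,0],10],[[-1,0,0],[0,0,0],10]]';python3 d.py
```

```text
time: 6.77
tcp_pos: [0.5472, -0.0662, 0.0153]
orientation: [-0.09, 0.996, -0.0, -0.0]
ft_force: [-0.7, 0.1, -1.0]
finger_gap: 0.0162
t 6.77 tcp [ 0.5472 -0.0662  0.0153] xyaw -169.67 zax [-2.e-04 -1.e-04 -1.e+00] F [-0.65  0.13 -1.04] M [-0.08  0.08 -0.03] gap 0.0162 q [-0.12  0.12 -0.21  1.24 -0.   -0.3 ]
```

```bash
python3 -m pendant '[[[-1,0,0],[0,0,0],10],[[-1,0,0],[0,0,0],10]]';python3 d.py
```

```text
time: 6.93
tcp_pos: [0.5476, -0.0662, 0.0151]
orientation: [-0.09, 0.996, -0.0, -0.001]
ft_force: [-5.0, -2.2, -0.2]
finger_gap: 0.0167
t 6.93 tcp [ 0.5476 -0.0662  0.0151] xyaw -169.69 zax [-1.4e-03 -4.0e-04 -1.0e+00] F [-4.99 -2.19 -0.19] M [-0.36  0.8  -0.1 ] gap 0.0167 q [-0.12  0.12 -0.21  1.24 -0.   -0.3 ]
```

```bash
python3 -m pendant '[[[3,0,0],[0,0,0],10],[[5,0,0],[0,0,0],10],[[5,0,0],[0,0,0],10],[[5,0,0],[0,0,0],10]]';python3 d.py; python3 -m pendant '[[[0,0,2],[0,0,0],10],[[0,0,4],[0,0,0],10],[[0,0,6],[0,0,0],10],[[0,0,6],[0,0,0],10],[[0,0,6],[0,0,0],10]]';python3 d.py
```

```text
time: 7.27
tcp_pos: [0.5434, -0.0668, 0.0155]
orientation: [-0.09, 0.996, 0.0, 0.0]
ft_force: [0.0, -0.1, -1.6]
finger_gap: 0.0161
t 7.27 tcp [ 0.5434 -0.0668  0.0155] xyaw -169.67 zax [ 6.e-04  1.e-04 -1.e+00] F [ 0.02 -0.13 -1.57] M [ 0.03  0.07 -0.04] gap 0.0161 q [-0.12  0.11 -0.22  1.24  0.   -0.3 ]
time: 7.68
tcp_pos: [0.5432, -0.0668, 0.0091]
orientation: [-0.09, 0.996, 0.0, -0.0]
ft_force: [-0.1, -0.5, -1.7]
finger_gap: 0.0165
t 7.68 tcp [ 0.5432 -0.0668  0.0091] xyaw -169.67 zax [-4.e-04  1.e-04 -1.e+00] F [-0.14 -0.52 -1.75] M [-0.   -0.02  0.06] gap 0.0165 q [-0.12  0.11 -0.23  1.23  0.   -0.3 ]
```

```bash
python3 -m pendant '[[[0,0,1.5],[0,0,0],10],[[0,0,3],[0,0,0],10],[[0,0,3],[0,0,0],10]]';python3 d.py; python3 -m pendant '[[[2,0,0],[0,0,0],10],[[4,0,0],[0,0,0],10],[[7,0,0],[0,0,0],10],[[10,0,0],[0,0,0],10],[[10,0,0],[0,0,0],10]]';python3 d.py
```

```text
time: 7.93
tcp_pos: [0.5431, -0.0668, 0.006]
orientation: [-0.09, 0.996, 0.0, -0.0]
ft_force: [0.7, 0.0, -2.4]
finger_gap: 0.0164
t 7.93 tcp [ 0.5431 -0.0668  0.006 ] xyaw -169.67 zax [-4.e-04  1.e-04 -1.e+00] F [ 0.73  0.05 -2.43] M [-0.07  0.07  0.02] gap 0.0164 q [-0.12  0.11 -0.23  1.22  0.   -0.3 ]
time: 8.35
tcp_pos: [0.5328, -0.0688, 0.0064]
orientation: [-0.09, 0.996, 0.0, -0.0]
ft_force: [0.2, -0.4, -2.1]
finger_gap: 0.0162
t 8.35 tcp [ 0.5328 -0.0688  0.0064] xyaw -169.68 zax [-3.e-04 -0.e+00 -1.e+00] F [ 0.15 -0.36 -2.13] M [-0.04  0.04 -0.04] gap 0.0162 q [-0.13  0.09 -0.26  1.22 -0.   -0.31]
```

```bash
python3 -m pendant '[[[6,0,0],[0,0,0],10],[[12,0,0],[0,0,0],10],[[18,0,0],[0,0,0],10],[[24,0,0],[0,0,0],10],[[30,0,0],[0,0,0],10],[[36,0,0],[0,0,0],10],[[42,0,0],[0,0,0],10],[[48,0,0],[0,0,0],10],[[54,0,0],[0,0,0],10],[[60,0,0],[0,0,0],10],[[60,0,0],[0,0,0],10]]';python3 d.py
python3 - <<'E'
from bench import arm
from h import *
for n in("top","side"):
    i=arm.get_image(n)
    u,v=map(int,proj(i,[.6,-.06,.03]));crop(i,max(u-65,0),max(v-50,0),u+65,v+50,6,f"pics/{n}4.png")
E
```

```text
time: 9.27
tcp_pos: [0.4733, -0.0796, 0.0062]
orientation: [-0.09, 0.996, 0.0, -0.0]
ft_force: [1.0, -0.6, -2.0]
finger_gap: 0.0163
t 9.27 tcp [ 0.4733 -0.0796  0.0062] xyaw -169.69 zax [-7.e-04  0.e+00 -1.e+00] F [ 1.01 -0.57 -2.05] M [0.02 0.01 0.  ] gap 0.0163 q [-0.17 -0.05 -0.4   1.22 -0.   -0.35]
```

View pics/side4.png

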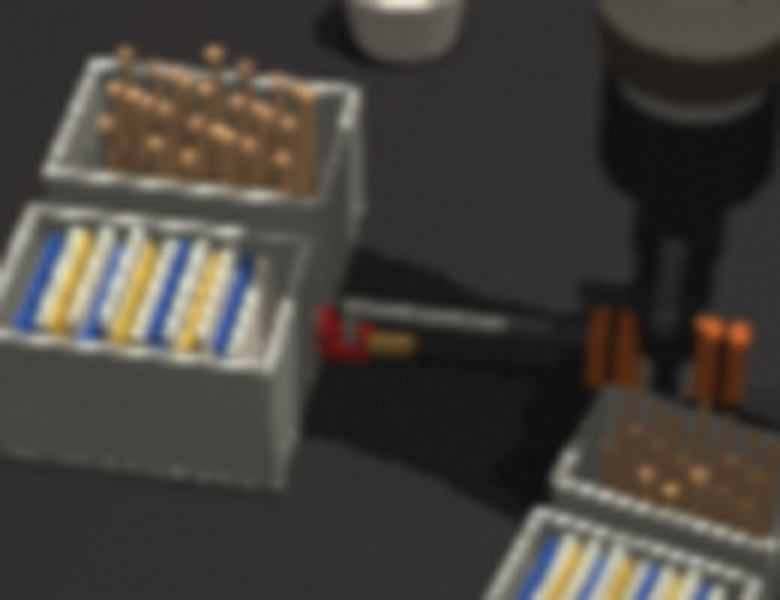

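View pics/top4.png

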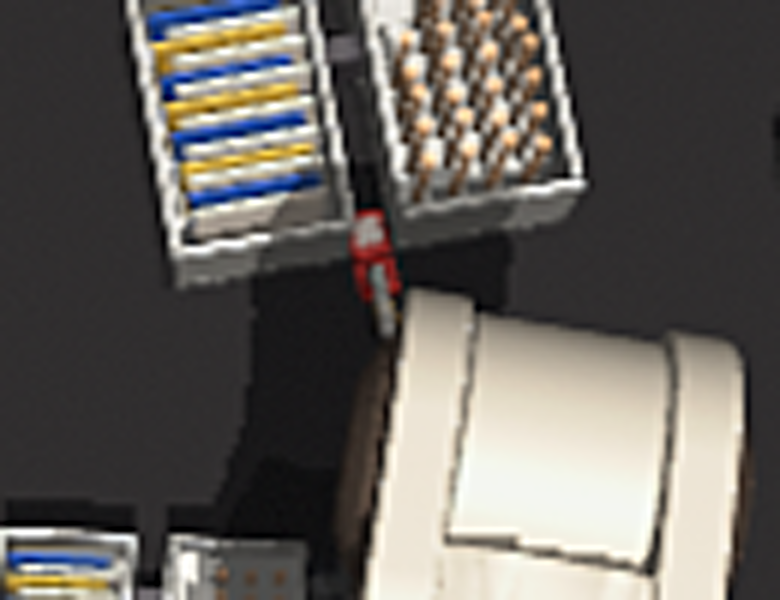

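The key is hooked. In the side crop the fob is at (345,335) with the blade towards the robot. I'll keep pulling.

```bash
python3 -m pendant '[[[6,0,0],[0,0,0],10],[[12,0,0],[0,0,0],10],[[18,0,0],[0,0,0],10],[[24,0,0],[0,0,0],10],[[30,0,0],[0,0,0],10],[[36,0,0],[0,0,0],10],[[42,0,0],[0,0,0],10],[[48,0,0],[0,0,0],10],[[54,0,0],[0,0,0],10],[[57,0,0],[0,0,0],10],[[57,0,0],[0,0,0],10]]';python3 d.py
python3 - <<'E'
from bench import arm
from h import *
for n in("top","side"):
    i=arm.get_image(n);np.savez(n+"5.npz",**i)
    u,v=map(int,proj(i,[.57,-.06,.03]));crop(i,max(u-65,0),max(v-50,0),u+65,v+50,6,f"pics/{n}5.png");print(u,v)
E
```

```text
time: 10.28
tcp_pos: [0.4177, -0.0898, 0.0064]
orientation: [-0.09, 0.996, -0.0, -0.0]
ft_force: [-0.4, 0.5, -1.6]
finger_gap: 0.0165
t 10.28 tcp [ 0.4177 -0.0898  0.0064] xyaw -169.69 zax [-0. -0. -1.] F [-0.37  0.46 -1.59] M [-0.    0.02  0.01] gap 0.0165 q [-0.21 -0.18 -0.52  1.23 -0.   -0.39]
274 190
257 175
```

View pics/side5.png

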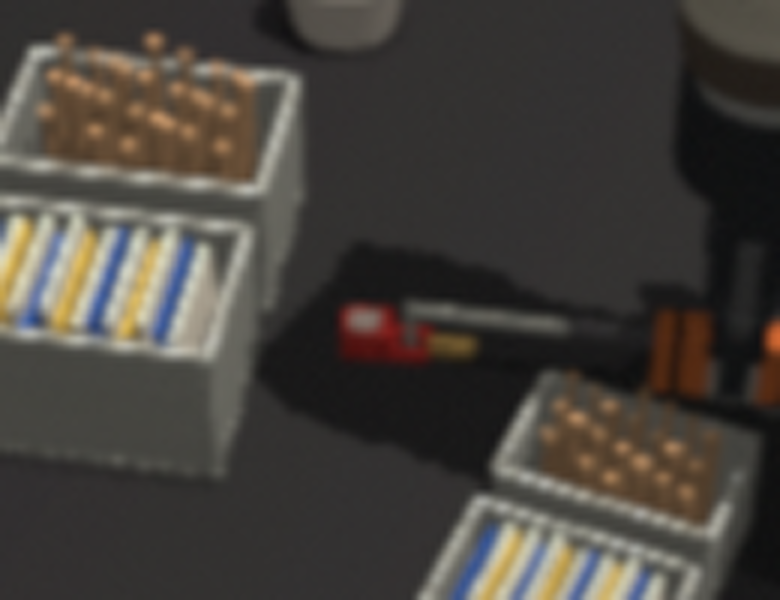

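View pics/top5.png

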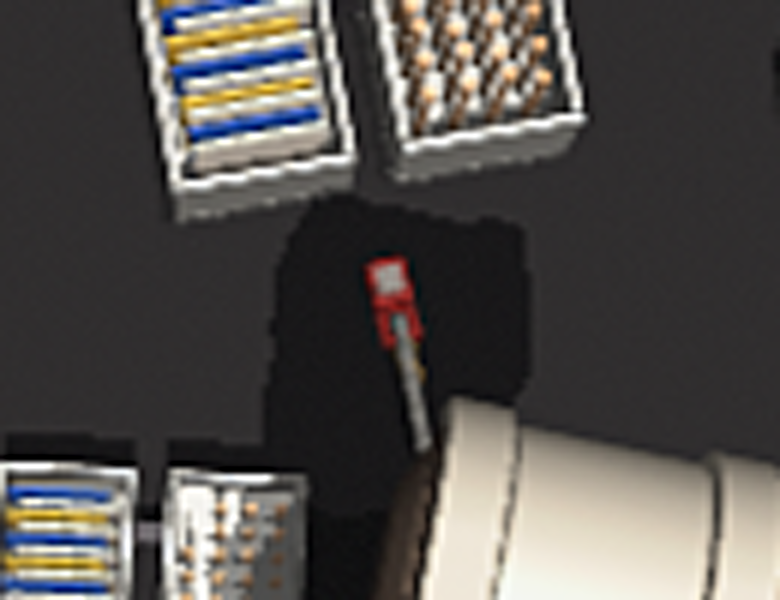

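The key is fully out, with about 27 mm clear of the bins (fob end at row 258, bin base at about row 195 in the top crop). I'll unload the peg and lift it straight up.

```bash
python3 -m pendant '[[[-2,0,0],[0,0,0],10],[[-2,0,0],[0,0,0],10],[[-2,0,-5],[0,0,0],10],[[-2,0,-10],[0,0,0],10],[[-2,0,-20],[0,0,0],10],[[-2,0,-35],[0,0,0],10],[[-2,0,-50],[0,0,0],10],[[-2,0,-50],[0,0,0],10],[[-2,0,-50],[0,0,0],10]]';python3 d.py .4107 -.257 .05 190.35
python3 - <<'E'
from bench import arm
from h import *
for n in("side",):
    i=arm.get_image(n)
    u,v=map(int,proj(i,[.57,-.06,.03]));crop(i,max(u-65,0),max(v-50,0),u+65,v+50,6,f"pics/{n}6.png");print(u,v)
E
```

```text
time: 11.13
tcp_pos: [0.4211, -0.0894, 0.0573]
orientation: [-0.09, 0.996, -0.0, 0.001]
ft_force: [0.1, 0.4, -1.9]
finger_gap: 0.0161
shift [  40.3 -163.     7.4] turn [-0.05  0.11 -0.02]
t 11.13 tcp [ 0.4211 -0.0894  0.0573] xyaw -169.67 zax [ 2.1e-03 -5.0e-04 -1.0e+00] F [ 0.11  0.36 -1.95] M [-0.03  0.04  0.02] gap 0.0161 q [-0.21 -0.2  -0.43  1.33 -0.   -0.39]
257 175
```

View pics/side6.png

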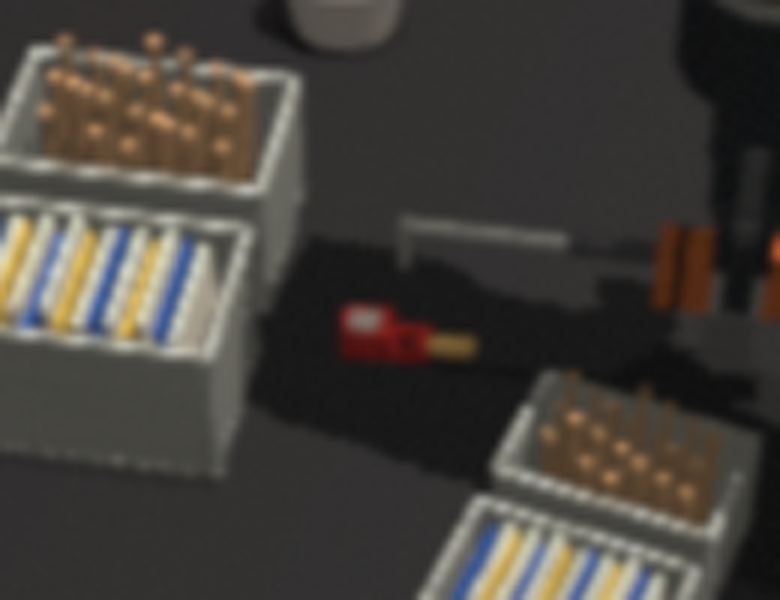

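The key stayed flat on the counter at (410,335) and the peg is free of it. Next I'll carry the pick back to where it was lying.

```bash
python3 -m pendant '[[[10,-40,0],[0,0,0],10],[[20,-80,0],[0,0,0],10],[[30,-120,0],[0,0,0],10],[[40,-163,0],[0,0,0],10],[[40,-163,0],[0,0,0],10],[[40,-163,0],[0,0,0],10],[[40,-163,15],[0,0,0],10],[[40,-163,30],[0,0,0],10],[[40,-163,42],[0,0,0],10],[[40,-163,46],[0,0,0],10],[[40,-163,46],[0,0,0],10],[[40,-163,46],[0,0,0],10]]';python3 d.py .4107 -.257 .005 190.35
```

```text
time: 12.18
tcp_pos: [0.4103, -0.2563, 0.0105]
orientation: [-0.09, 0.996, 0.0, -0.0]
ft_force: [0.1, -0.1, -0.6]
finger_gap: 0.0163
shift [-0.3 -0.8  5.5] turn [ 0.01 -0.01  0.03]
t 12.18 tcp [ 0.4103 -0.2563  0.0105] xyaw -169.62 zax [-2.e-04  2.e-04 -1.e+00] F [ 0.15 -0.12 -0.6 ] M [-0.    0.01  0.02] gap 0.0163 q [-0.56 -0.04 -0.38  1.23  0.   -0.74]
```

```bash
python3 -m pendant '[[[0,0,2],[0,0,0],10],[[0,0,4],[0,0,0],10],[[0,0,5],[0,0,0],10],[[0,0,5],[0,0,0],10],[[0,0,5],[0,0,0],10]]';python3 d.py
```

```text
time: 12.6
tcp_pos: [0.4102, -0.2569, 0.0055]
orientation: [-0.09, 0.996, -0.0, 0.0]
ft_force: [0.1, -0.2, -1.4]
finger_gap: 0.0164
t 12.6 tcp [ 0.4102 -0.2569  0.0055] xyaw -169.67 zax [ 1.e-04 -1.e-04 -1.e+00] F [ 0.14 -0.17 -1.43] M [ 0.07  0.02 -0.03] gap 0.0164 q [-0.56 -0.04 -0.39  1.22 -0.   -0.74]
```

```bash
python3 -m pendant '[[[0,0,0.6],[0,0,0],10],[[0,0,0.6],[0,0,0],10],[[0,0,0.6],[0,0,0],10]]';python3 d.py
```

```text
time: 12.85
tcp_pos: [0.4103, -0.2569, 0.0049]
orientation: [-0.09, 0.996, -0.0, 0.0]
ft_force: [0.3, 0.2, 0.4]
finger_gap: 0.0166
t 12.85 tcp [ 0.4103 -0.2569  0.0049] xyaw -169.67 zax [ 3.e-04 -2.e-04 -1.e+00] F [0.34 0.24 0.38] M [-0.04 -0.01 -0.06] gap 0.0166 q [-0.56 -0.04 -0.39  1.22  0.   -0.74]
```

Contact with the counter, so I'll release slowly and retreat.

```bash
python3 -m pendant '[[[0,0,0],[0,0,0],25],[[0,0,0],[0,0,0],40],[[0,0,0],[0,0,0],55],[[0,0,0],[0,0,0],60],[[0,0,0],[0,0,0],60],[[0,0,-15],[0,0,0],60],[[0,0,-40],[0,0,0],60],[[0,0,-80],[0,0,0],60],[[0,0,-120],[0,0,0],60],[[0,0,-150],[0,0,0],60],[[100,0,-150],[0,0,0],60],[[100,0,-150],[0,0,0],60],[[100,0,-150],[0,0,0],60],[[100,0,-150],[0,0,0],60]]';python3 d.py
python3 - <<'E'
from bench import arm
from h import *
for n in("top","side"):
    i=arm.get_image(n);np.savez(n+"7.npz",**i);cv2.imwrite(f"pics/{n}7.png",i["color"][:,:,::-1])
    u,v=map(int,proj(i,[.53,-.15,.03]));crop(i,max(u-65,0),max(v-50,0),u+65,v+50,6,f"pics/{n}8.png");print(u,v)
E
```

```text
time: 14.02
tcp_pos: [0.3093, -0.2751, 0.1554]
orientation: [-0.089, 0.996, -0.0, 0.0]
ft_force: [0.6, -0.0, -0.4]
finger_gap: 0.0514
t 14.02 tcp [ 0.3093 -0.2751  0.1554] xyaw -169.8 zax [ 2.e-04 -9.e-04 -1.e+00] F [ 0.64 -0.01 -0.36] M [-0.02 -0.02  0.06] gap 0.0514 q [-0.73 -0.26 -0.29  1.54 -0.   -0.9 ]
306 204
281 158
```

View pics/side7.png

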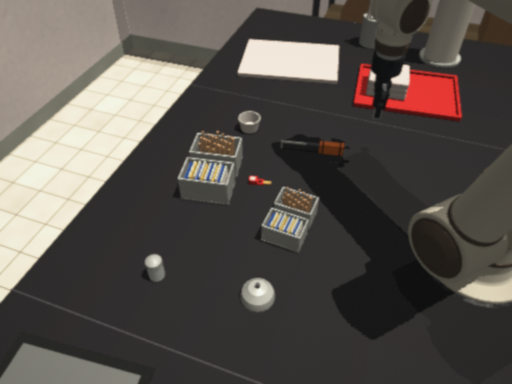

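View pics/side8.png

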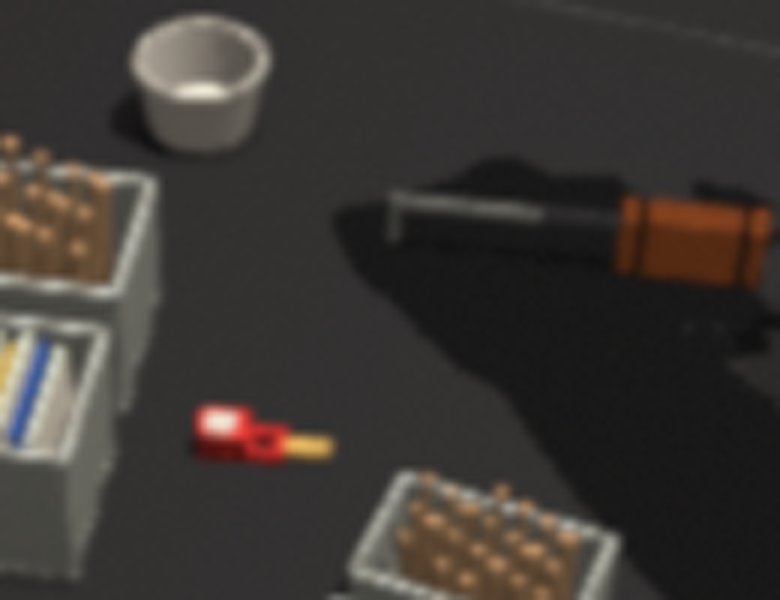

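View pics/top7.png

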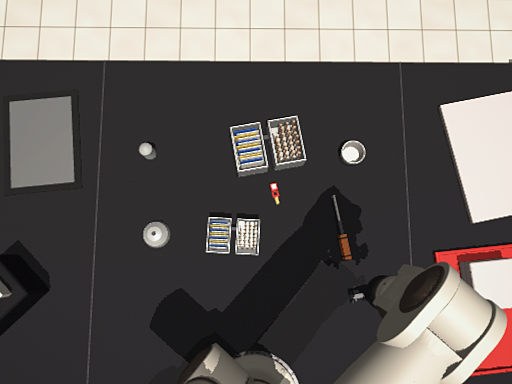

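View pics/top8.png

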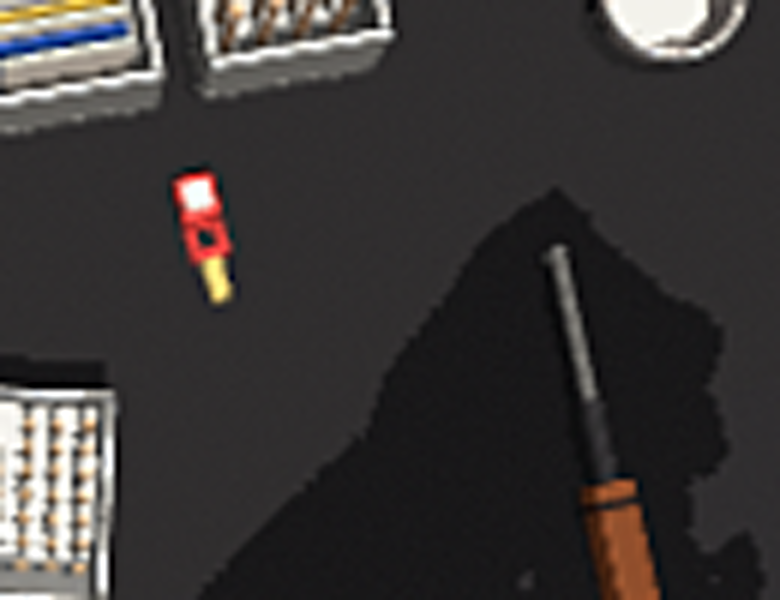

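The key lies flat in front of the gap. The pick lies hook down in its old place. The bell (156,234), shaker (147,150) and cup (352,152) are at the same pixels as at the start. Handing in.

Run:
```python
from h import *
i=np.load("top7.npz");x0,y0=306-65,204-50
B=np.array([.632,-.0498,.1757]);c,s=np.cos(B[2]),np.sin(B[2])
for u,v,z in[(195,173,.016),(207,238,.006),(222,300,.005)]:
    p=ray(i,(u+.5)/6-.5+x0,(v+.5)/6-.5+y0,z);d=p[:2]-B[:2];print(np.round(1000*np.array([c*d[0]+s*d[1],-s*d[0]+c*d[1]]),1))
from bench import arm
print(arm.finish_job())
```

```text
[-37.3   0.2]
[-68.   -0.6]
[-98.7  -2.3]
the job is handed in; nothing more can be done
None
```

The key is out of the gap, lying flat on the counter in front of it, and the job is handed in; it took about 14 s of the 58 s allowed.

- **Retrieval:** I felt the fob's step with the peg, at about 5 N. I backed off 4.5 mm, lowered the peg into the eyelet without resistance, and drew the key out.
- **Key:** In the last images its near end is about 37 mm clear of the bin fronts and its eyelet 68 mm out.
- **Pick:** It is back where it was, flat with the hook down, well away from the bins and the key. The gripper is open and clear of everything.
- **Bystanders:** The bell, shaker and sauce cup look unmoved.

The two cameras disagreed by up to 5 mm on where the bins stood. I allowed for that by judging the peg against the bins within each camera's own image. No check failed.

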